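# Send a used loaf tin down the wash chute

## Task

Send the used black loaf tin on the raised white ledge down the wash chute: press it gently but firmly flush against the blue guide rail for a moment, then slide it along the rail and push it off the ledge so that it drops through the mouth into the red tub below. Keep it on the ledge until it falls (slide it, do not lift it), never shove hard because its thin walls dent and the rail bends, and leave the brass cutter, the shiny tin, the scraper and the glove box where they are.

Things in the scene. Friction and masses are not known exactly. Their poses are not given: they have to be found in the camera images.
- station: Fixed stand: white-topped ledge on steel legs, flat top 160 mm above the bench (z 0.160 in its frame). Origin at bench level, below the front lip, in line with the blue rail's face. +x runs out over the lip, +y towards the rail, z up. Ledge: x -280 to 0, y -250 to 12 mm. A yellow upstand (x -6 to 0, 25 mm high) closes the lip from y -250 to -66; the rest, y -66 to 0, is the open chute mouth.
- rail: Rigid blue guide rail on the ledge's +y side, parallel to the station's x, 25 mm high, 12 mm thick, x -280 to -10 mm. Axes as the station's; origin on its inner face (y = 0), at the ledge's top, above the station's origin. Bends if pressed with more than 15 N; 2 N or more is firm.
- mouth (a point): Centre of the 66 mm wide chute mouth, on the lip at the height of the ledge's top; axes as the station's. Below it a slick 45 degree aluminium chute, its floor beginning 35 mm under the ledge, its sides lower than the ledge, leads down to the red tub fixed to the stand (inside: 118 to 330 mm beyond the lip, 160 mm wide, rim 80 mm above the bench).
- tin_center (a point): Centre (half-way up) of the used black loaf tin: open box 100 (its x) x 60 (y) x 45 mm, walls 3 mm, 0.17 to 0.35 kg, upright on the ledge, centre 85 to 115 mm short of the lip, 60 to 90 mm from the rail's face, turned up to 0.3 rad. Slides with 1 to 4 N of friction; dents if pushed with over 20 N. It tips over the lip by itself once its centre is past it.
- cutter: Brass ring cutter, 50 mm across, 30 mm high, standing loose on the ledge near the upstand, about 215 mm from the rail. Leave alone. Origin at the centre of its underside.
- clean_tin: Shiny steel loaf tin of the same size as the black one, standing on the bench to the right. Leave alone. Origin at the centre of its underside.
- scraper: Bench scraper, 110 mm wide, with a white grip, lying on the bench to the left. Leave alone.
- glove_box: Blue box 110 x 200 x 70 mm on the bench to the left. Leave alone. Origin at the centre of its underside.
- tin: The same black loaf tin as tin_center, with the same axes, but with its origin at the centre of its underside.

How it is judged:
By the outcome, as a careful person would: the job done as asked, in the order asked, and still so for the second after the job is handed in, with the robot touching nothing.
It also fails if it takes over 70 s, if anything falls off the work surface, if the arm or the gripper's body presses on something with over 40 N, if the wrist force passes 120 N, or if a joint passes its speed limit or range.

## Robot

A 7-joint arm with a two-finger parallel gripper is mounted at the origin on the work surface. World frame = base frame: x ahead of the robot, y to its left, z up, the work surface at z = 0. Lengths are in m, angles in rad, forces in N, time in s.
With the tool pointing down it reaches from about 0.35 to 0.9 m from the base axis. Payload 8.1 kg.
Tool frame: the origin (TCP) lies midway between the tips of the shut fingers; the grasp point (between the pads) lies 19 mm behind it; z points along the fingers, y is the direction in which the jaws open and shut (so a half turn about z gives the same grasp; the last joint's range is limited). The gripper opens to 92 mm and grips with 3 to 60 N. Pads are 19 mm wide; open, the fingers measure 130 mm over their backs; the gripper's body (75 mm by 190 mm) begins 47 mm behind the grasp point.
Start: joints at [1.035, 0.434, 0.025, 1.573, -0.012, 1.134, -0.075], TCP at [0.262, -0.567, 0.227] pointing down, gripper open.
Joint ranges: [-2.62, 2.62], [-0.44, 2.09], [-1.27, 1.32], [0.08, 2.57], [-1.32, 4.46], [0.12, 2], [-2.74, 2.74]. Speed limits (rad/s): [2.22, 2.22, 3.01, 3.01, 3.14, 3.14, 3.14].

## Interface

Orientations are given as a rotation vector (axis times angle).
In Python, from cell import arm gives the robot as it stands. The module is installed in compiled form; this text tells all that it offers.
- The arm moves only by the tool jog_arm, never from a script. Its argument "increments" is a list of rows, each an object with "slide": the shift along the tool's x, y, z in mm, a list of three; "roll": the turn about the tool's z in rad; "gripper": the opening, from 0 (shut) to 1 (fully open). In form: [{"slide": [x, y, z], "roll": roll, "gripper": gripper}, ...]. A call has exactly 10 rows; each row is the pose to reach, as a shift and turn from the pose commanded when the call began, along the tool's axes at that moment; what a row does not reach only later rows make up. A row lasts 1/12 s, in which the tool goes at most 41.7 mm and 7.16 degrees, less where a joint would pass 70% of its speed; a pose out of reach is approached as far as the arm can. A call with a gripper value outside its range is refused whole. The fingers move at their own pace and stop on an object; "newtons" is the grip in N (left out, the last holds). Time passes only in rows, so rows that repeat a pose let the fingers close, or fill a call up. It gives the time, the measured TCP pose, the force and the opening at its end, in the units of the state.
- arm.observe(): the state, without advancing time (a new reading comes with each control period).
- arm.get_image(name): name is "side" or "top" or "wrist"; returns a dict with "frame" (420x560x3 uint8, blue, green, red), "depth" (420x560 float32, m along the optical axis (not along the pixel's ray), 0 where there is no reading), "intrinsics" (3x3 intrinsics, pixels), "R" (3x3) and "t" (3): a world point X has camera coordinates R X + t; the wrist camera has in their place "hand_eye" (4x4, takes a point from camera to tool coordinates, whose origin is the TCP and whose axes are the flange's). Camera axes: x right, y down, z forward; pixel columns grow to the right and rows downward; lengths in m; the calibration is good to about 2 mm. A picture is of the moment at which its call begins: read the wrist's pose just before it.
- arm.sign_off(): hands the job in, once; it reports no verdict.
The state is a dict: "clock": time; "joints": joint angles; "dq": joint speeds; "joint_efforts": joint torques, N m; "position": TCP position; "ee_rot": TCP orientation; "force": force on the tool from outside, world axes, zero at the start; "ft_torque": the same for the moment, N m; "width": opening from 0.0 (shut) to 1.0 (fully open).
Only numpy, scipy, OpenCV 4.12 (cv2) and the standard library are available. Lean on these libraries where they do the work, as an engineer would, in place of code of your own. Each camera call takes 0.05 s, during which the arm holds its last target.

## Working session

There is one attempt and no reset: what is moved stays moved. The work goes in short steps, Python scripts to look and compute and a tool call to move; the robot and the scene stay as the last step left them, time stands still between calls to the robot, and variables do not carry over. Pictures are saved under pics/ and viewed, and the job is handed in when it is done.

Besides the shell and the picture viewer there is one more tool, called after "Call:" as a command line: name --argument value ..., lists and objects as JSON in quotes. jog_arm: Moves the arm, as the interface text tells. Its arguments: {"type":"object","properties":{"increments":{"type":"array"},"newtons":{"type":"number"}},"required":["increments"]}

```bash
mkdir -p pics
cat > h.py <<'E'
import numpy as np,cv2,pickle
from scipy.spatial.transform import Rotation as Ro
from cell import arm
def snap(n,tag):
    s=arm.observe(); im=arm.get_image(n); im['state']=s
    cv2.imwrite(f'pics/{tag}.png',im['frame']); pickle.dump(im,open(f'{tag}.pkl','wb')); return im
def cam(im):
    K=np.array(im['intrinsics'])
    if 'R' in im: R=np.array(im['R']);t=np.array(im['t']);return K,R,t
    s=im['state'];T=np.eye(4);T[:3,:3]=Ro.from_rotvec(s['ee_rot']).as_matrix();T[:3,3]=s['position']
    M=np.linalg.inv(T@np.array(im['hand_eye']));return K,M[:3,:3],M[:3,3]
def ray(im,uv):
    K,R,t=cam(im);d=R.T@np.linalg.inv(K)@np.array([uv[0],uv[1],1.]);return -R.T@t,d
def onplane(im,uv,z):
    o,d=ray(im,uv);return o+d*(z-o[2])/d[2]
def pts(im):
    K,R,t=cam(im);D=np.array(im['depth']);v,u=np.mgrid[:D.shape[0],:D.shape[1]]
    P=np.stack([(u-K[0,2])/K[0,0]*D,(v-K[1,2])/K[1,1]*D,D],-1)
    return (P-t)@R
def tri(ims,uvs):
    A=np.zeros((3,3));b=np.zeros(3)
    for im,uv in zip(ims,uvs):
        o,d=ray(im,uv);d/=np.linalg.norm(d);Q=np.eye(3)-np.outer(d,d);A+=Q;b+=Q@o
    return np.linalg.solve(A,b)
E
python3 - <<'E'
from h import *
np.set_printoptions(precision=4,suppress=True)
print(arm.observe())
for n in ['side','top','wrist']:
    im=snap(n,n+'0'); K,R,t=cam(im); print(n,-R.T@t, R[2])
E
```

```text
{'clock': 0.0, 'joints': array([ 1.0354,  0.4352,  0.025 ,  1.5741, -0.0116,  1.134 , -0.0751]), 'dq': array([ 0.0009,  0.    , -0.0003,  0.0001,  0.0011, -0.0003,  0.    ]), 'joint_efforts': array([  0.0002, -66.7855,   0.9852, -31.4457,  -0.0604,   0.0428,
         0.0002]), 'position': array([ 0.2619, -0.5669,  0.226 ]), 'ee_rot': array([-3.0669, -0.674 ,  0.0007]), 'force': array([ 0.198 ,  0.6415, -0.6564]), 'ft_torque': array([ 0.0507, -0.0128,  0.0041]), 'width': 0.9975187569910995}
side [-0.1532  0.7401  1.0203] [ 0.4886 -0.5677 -0.6626]
top [ 0.3773 -0.0226  1.4537] [ 0.1139 -0.0094 -0.9934]
wrist [ 0.3333 -0.5349  0.3846] [-0.2671 -0.1196 -0.9562]
```

View pics/top0.png

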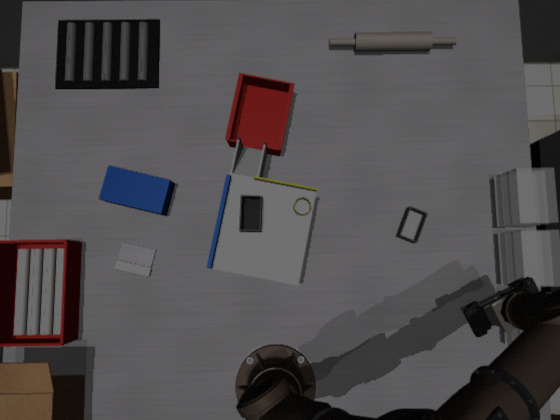

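View pics/side0.png

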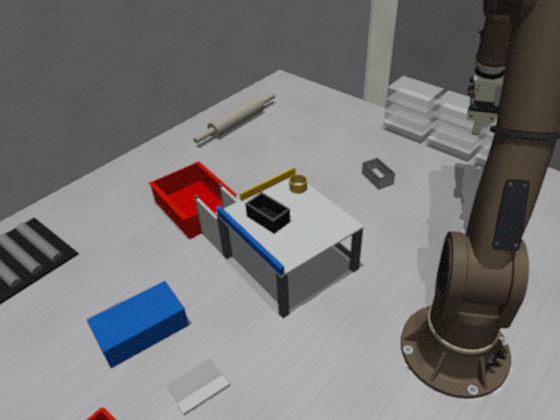

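View pics/wrist0.png

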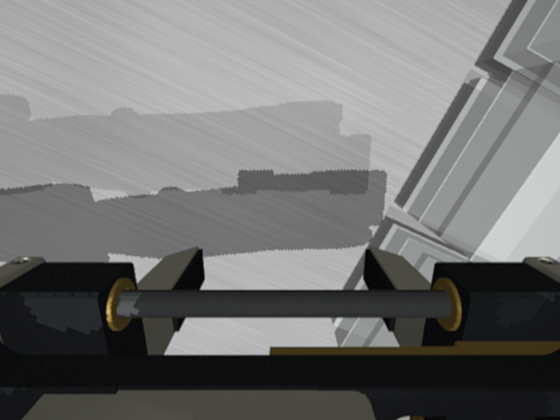

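The top view shows the ledge, centred near (262,228). The blue rail runs along its left edge from (228,175) to (208,268), with the black tin at (251,213). The cutter is at (302,207), the yellow upstand at (285,184) and the tub at (260,115). Next I'll measure these.

Run:
```python
from h import *
np.set_printoptions(precision=4,suppress=True)
for n in ['top0','side0']:
    im=pickle.load(open(n+'.pkl','rb'));f=im['frame'];h=cv2.cvtColor(f,cv2.COLOR_BGR2HSV)
    P=pts(im)
    print(n,im['intrinsics'][0])
    reg=np.zeros(f.shape[:2],bool)
    if n=='top0': reg[165:290,195:330]=1
    else: reg[160:320,190:370]=1
    mb=(h[...,0]>100)&(h[...,0]<130)&(h[...,1]>150)&(h[...,2]>60)&reg
    my=(h[...,0]>20)&(h[...,0]<35)&(h[...,1]>120)&(h[...,2]>60)&reg
    mk=(h[...,2]<70)&reg&(P[...,2]>0.163)
    ml=(h[...,1]<40)&reg&(P[...,2]>0.15)&(P[...,2]<0.17)
    for nm,m in [('rail',mb),('yellow',my),('black',mk),('ledge',ml)]:
        m=m.astype(np.uint8);k,l,st,c=cv2.connectedComponentsWithStats(m)
        i=1+np.argmax(st[1:,4]);mm=(l==i);ys,xs=np.nonzero(mm)
        r=cv2.minAreaRect(np.c_[xs,ys].astype(np.float32))
        print(nm,st[i],'box',cv2.boxPoints(r).round(1).tolist(),'z pct',np.percentile(P[mm][:,2],[2,25,50,75,98]))
        if n=='top0':
            z={'rail':.185,'yellow':.185,'black':.205,'ledge':.16}[nm]
            print([onplane(im,p,z)[:2].round(4).tolist() for p in cv2.boxPoints(r)])
    x=slice(160,300),slice(190,340)
    cv2.imwrite(f'pics/{n}z.png',cv2.resize(f[x],None,fx=5,fy=4.2,interpolation=cv2.INTER_NEAREST)[:600,:800])
```

```text
top0 [451.9122   0.     283.7561]
rail [208 175  23  93 357] box [[206.8000030517578, 266.79998779296875], [226.60000610351562, 174.5], [230.3000030517578, 175.3000030517578], [210.5, 267.5]] z pct [0.1754 0.1826 0.1844 0.1863 0.1903]
[[0.3667, 0.1818], [0.6267, 0.1266], [0.6242, 0.1161], [0.3643, 0.1715]]
yellow [254 177  63  14 136] box [[253.8000030517578, 178.0], [254.3000030517578, 175.5], [316.3999938964844, 187.89999389648438], [315.8999938964844, 190.39999389648438]] z pct [0.1701 0.1796 0.1832 0.1858 0.1898]
[[0.6155, 0.0493], [0.6228, 0.0478], [0.5845, -0.1285], [0.5773, -0.1269]]
black [240 195  23  37 486] box [[239.0, 230.60000610351562], [241.10000610351562, 194.89999389648438], [262.5, 196.10000610351562], [260.3999938964844, 231.89999389648438]] z pct [0.1632 0.1644 0.1668 0.2014 0.2089]
[[0.4646, 0.0903], [0.5644, 0.084], [0.56, 0.0242], [0.4602, 0.031]]
ledge [ 212  172  104  113 7265] box [[209.6999969482422, 267.8999938964844], [228.0, 171.8000030517578], [316.1000061035156, 188.60000610351562], [297.79998779296875, 284.70001220703125]] z pct [0.1548 0.1584 0.1602
[... 313 characters left out ...]
1857 0.1885]
yellow [240 168  66  32 569] box [[237.6999969482422, 174.60000610351562], [303.6000061035156, 166.60000610351562], [306.6000061035156, 191.1999969482422], [240.60000610351562, 199.1999969482422]] z pct [0.1636 0.1707 0.1768 0.1829 0.1906]
black [246 194  44  39 967] box [[241.0, 211.89999389648438], [255.89999389648438, 188.5], [294.20001220703125, 212.8000030517578], [279.29998779296875, 236.3000030517578]] z pct [0.1637 0.1727 0.1846 0.195  0.2066]
ledge [ 217  178  147  101 5586] box [[215.10000610351562, 212.89999389648438], [318.1000061035156, 151.10000610351562], [364.1000061035156, 227.8000030517578], [261.1000061035156, 289.5]] z pct [0.1564 0.1595 0.1608 0.162  0.1645]
```

```bash
ls pics
```

```text
side0.png
side0z.png
top0.png
top0z.png
wrist0.png
```

```bash
cat >> h.py <<'E'
EX=np.array([np.cos(-.21),np.sin(-.21),0]);EY=np.array([-EX[1],EX[0],0]);O=np.array([.635,.113,.16])
def setst(o,a):
    global EX,EY,O
    EX=np.array([np.cos(a),np.sin(a),0]);EY=np.array([-EX[1],EX[0],0]);O=np.array(o)
def st(p): p=np.array(p)-O;return np.array([p@EX,p@EY,p[2]])
def wo(q): return O+EX*q[0]+EY*q[1]+np.array([0,0,q[2]])
def plan(q,yvec,verbose=True):
    """shift in tool mm & roll to bring TCP to station point q with tool y along +-yvec"""
    s=arm.observe();R=Ro.from_rotvec(s['ee_rot']).as_matrix()
    d=R.T@(wo(q)-s['position'])*1000
    y=R.T@yvec;r=np.arctan2(-y[0],y[1])
    r=[r,r-np.pi if r>0 else r+np.pi]
    print('clock',s['clock'],'st pos',st(s['position'])*1000,'J',s['joints'],'F',s['force'],'w',s['width'])
    print('slide',d.round(1),'roll opts',np.round(r,3))
np.set_printoptions(precision=4,suppress=True)
E
python3 - <<'E'
from h import *
s=arm.observe();print(Ro.from_rotvec(s['ee_rot']).as_matrix())
plan([-.2,-.1,.19],EX);plan([-.2,-.1,.19],EY)
E
```

```text
[[ 0.9078  0.4193 -0.0006]
 [ 0.4193 -0.9078  0.001 ]
 [-0.0002 -0.0012 -1.    ]]
clock 0.15 st pos [-223.1284 -742.9009   66.1273] J [ 1.0354  0.4351  0.025   1.5739 -0.0116  1.134  -0.0751] F [-0.416   0.8157  0.2517] w 1.0036198609548155
slide [ 403.8 -500.9 -123.4] roll opts [-0.928  2.214]
clock 0.15 st pos [-223.1284 -742.9009   66.1273] J [ 1.0354  0.4351  0.025   1.5739 -0.0116  1.134  -0.0751] F [-0.416   0.8157  0.2517] w 1.0036198609548155
slide [ 403.8 -500.9 -123.4] roll opts [-2.499  0.643]
```

Call:
jog_arm --increments '[{"slide":[20,-20,-40],"roll":-0.05,"gripper":0.5},{"slide":[40,-40,-80],"roll":-0.15,"gripper":0.5},{"slide":[65,-65,-115],"roll":-0.25,"gripper":0.5},{"slide":[90,-90,-120],"roll":-0.35,"gripper":0.5},{"slide":[117,-117,-120],"roll":-0.45,"gripper":0.5},{"slide":[145,-145,-120],"roll":-0.55,"gripper":0.5},{"slide":[172,-172,-120],"roll":-0.65,"gripper":0.5},{"slide":[200,-200,-120],"roll":-0.75,"gripper":0.5},{"slide":[227,-227,-120],"roll":-0.85,"gripper":0.5},{"slide":[250,-250,-120],"roll":-0.93,"gripper":0.5}]'

```text
clock: 0.98
position: [0.3847, -0.2324, 0.3468]
ee_rot: [2.433, 1.987, 0.0]
force: [0.8, -0.7, -0.3]
width: 0.502
```

Run:
```python
from h import *
plan([-.11,-.09,.18],EX)
```

```text
clock 0.9833 st pos [-172.7702 -390.001   186.839 ] J [ 0.7208  0.0815 -0.3186  1.754   0.0262  1.31    0.1955] F [ 0.7869 -0.7021 -0.3169] w 0.5018392253969965
slide [299.4  65.5   6.9] roll opts [ 0.009 -3.133]
```

Call:
jog_arm --increments '[{"slide":[35,7,0],"roll":0,"gripper":0.5},{"slide":[70,14,0],"roll":0,"gripper":0.5},{"slide":[105,21,0],"roll":0,"gripper":0.5},{"slide":[140,28,0],"roll":0,"gripper":0.5},{"slide":[175,36,0],"roll":0,"gripper":0.5},{"slide":[210,44,0],"roll":0.0,"gripper":0.5},{"slide":[245,52,5],"roll":0.01,"gripper":0.5},{"slide":[275,60,5],"roll":0.01,"gripper":0.5},{"slide":[299,65,5],"roll":0.01,"gripper":0.5},{"slide":[299,65,5],"roll":0.01,"gripper":0.5}]'

```text
clock: 1.82
position: [0.5103, 0.0491, 0.3413]
ee_rot: [-2.441, -1.973, -0.003]
force: [0.6, 0.8, -0.7]
width: 0.501
```

Run:
```python
from h import *
plan([-.11,-.09,.18],EX)
snap('wrist','w1')
```

```text
clock 1.8167 st pos [-108.6393  -88.4828  181.3467] J [ 0.2653  0.2272 -0.5709  1.6203  0.1226  1.3302 -0.5344] F [ 0.568   0.7973 -0.7331] w 0.5006557929612047
slide [-1.5 -1.4  1.3] roll opts [-0.001  3.14 ]
```

View pics/w1.png

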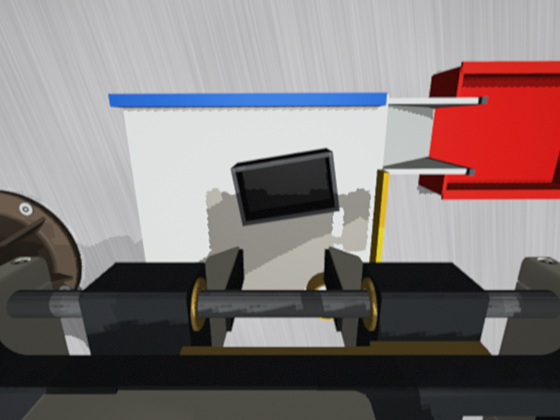

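The wrist view shows the rail top from (110,95) to (387,103). The tin rim corners are near (233,166), (332,150), (339,209) and (243,224), and the upstand end is at (383,171). Now the positions.

Run:
```python
from h import *
im=pickle.load(open('w1.pkl','rb'));f=im['frame'];h=cv2.cvtColor(f,cv2.COLOR_BGR2HSV);P=pts(im)
K,R,t=cam(im)
# rail inner top edge / bottom
mb=(h[...,0]>100)&(h[...,0]<130)&(h[...,1]>120)
mb[:,:100]=0;mb[120:]=0
top=[];bot=[]
for u in range(120,380,5):
    v=np.nonzero(mb[:,u])[0]
    top.append((u,v[0]-.5));bot.append((u,v[-1]+.5))
ys,xs=np.nonzero(mb);print('rail cols',xs.min(),xs.max(),'z',np.percentile(P[mb][:,2],[5,25,50,75,95]))
def fit(Q):
    Q=np.array(Q,np.float32)[:,:2];vx,vy,x,y=cv2.fitLine(Q,cv2.DIST_HUBER,0,.01,.01).ravel();return np.arctan(vy/vx),(x,y)
zr=np.median(P[mb][:,2])
for nm,L,z in [('far',top,.185),('near185',bot,.185),('near160',bot,.16)]:
    Q=[onplane(im,p,z) for p in L];a,c=fit(Q);print(nm,'ang',a,'y st',np.mean([st(q)[1] for q in Q]))
print('rail ends',[st(onplane(im,(u,100),.185)).round(4) for u in (xs.min(),xs.max()+1)])
# column of colours at rail
for u in (150,250,350): print(u,[tuple(int(x) for x in f[v,u]) for v in range(92,110)])
my=(h[...,0]>20)&(h[...,0]<35)&(h[...,1]>120);my[:,:365]=0;my[:,395:]=0;my[:150]=0;my[262:]=0
ys,xs=np.nonzero(my);r=cv2.boxPoints(cv2.minAreaRect(np.c_[xs,ys].astype(np.float32)))
print('yel',r.tolist(),[st(onplane(im,p,.185)).round(4).tolist() for p in r],np.percentile(P[my][:,2],[5,50,95]))
mk=(h[...,2]<80);mk[:140]=0;mk[232:]=0;mk[:,:225]=0;mk[:,345:]=0
mk=cv2.morphologyEx(mk.astype(np.uint8),cv2.MORPH_OPEN,np.ones((3,3)))
c=max(cv2.findContours(mk,cv2.RETR_EXTERNAL,cv2.CHAIN_APPROX_NONE)[0],key=cv2.contourArea)
print('tin cont',cv2.boundingRect(c),cv2.approxPolyDP(c,4,True).reshape(-1,2).tolist())
m=(P[...,2]>.198)&(P[...,2]<.212);m[:140]=0;m[235:]=0;m[:,:225]=0;m[:,345:]=0
S=(P[m]-O)@np.c_[EX,EY];print('rim pts',m.sum(),S.min(0),S.max(0),np.median(P[m][:,2]))
r=cv2.minAreaRect(S.astype(np.float32)*1000);print(r)
m=(h[...,1]<40)&(P[...,2]>.15)&(P[...,2]<.17);print('ledge z',np.median(P[m][:,2]))
cv2.imwrite('pics/w1z.png',cv2.resize(f[85:275,220:400],None,fx=3.15,fy=3.15,interpolation=cv2.INTER_CUBIC))
```

```text
rail cols 108 386 z [0.1845 0.1853 0.1858 0.1864 0.1871]
far ang -0.20692152 y st 0.01492714089974974
near185 ang -0.20678148 y st 0.0030309295197843552
near160 ang -0.20678158 y st 0.0041213220424942566
rail ends [array([-0.2807,  0.0088,  0.025 ]), array([-0.0088,  0.0083,  0.025 ])]
150 [(201, 191, 188), (207, 162, 148), (213, 122, 77), (214, 109, 42), (214, 109, 43), (214, 110, 45), (214, 111, 45), (215, 111, 46), (214, 112, 46), (214, 111, 46), (213, 110, 44), (214, 111, 45), (215, 112, 46), (205, 104, 38), (168, 91, 52), (127, 111, 107), (147, 155, 160), (171, 181, 184)]
250 [(203, 179, 171), (219, 150, 120), (223, 129, 70), (224, 128, 60), (224, 129, 63), (223, 128, 62), (223, 129, 63), (224, 129, 63), (223, 129, 62), (224, 130, 63), (224, 129, 61), (224, 129, 61), (225, 128, 58), (204, 114, 54), (157, 105, 83), (145, 147, 148), (175, 187, 191), (190, 199, 201)]
350 [(209, 165, 148), (220, 134, 89), (223, 121, 55), (223, 120, 52), (223, 122, 55), (222, 122, 56), (221, 122, 55), (222, 121, 55), (222, 121, 55), (222, 122, 56), (222, 121, 54), (224, 122, 55), (220, 117, 51), (180, 99, 58), (137, 119, 115), (158, 166, 170), (179, 189, 191), (199, 204, 205)]
yel [[369.45904541015625, 260.9508361816406], [377.68853759765625, 170.42623901367188], [389.13934326171875, 171.46722412109375], [380.90985107421875, 261.9918212890625]] [[-0.0121, -0.1636, 0.025], [-0.0118, -0.0604, 0.025], [0.0002, -0.0615, 0.025], [0.001, -0.1649, 0.025]] [0.1667 0.1837 0.1863]
tin cont (235, 157, 104, 68) [[329, 157], [236, 171], [243, 224], [338, 209]]
rim pts 1488 [-0.1614 -0.1132] [-0.0536 -0.0388] 0.2058974305880391
((-107.27362823486328, -76.24109649658203), (100.17195892333984, 60.54094696044922), 9.242241859436035)
ledge z 0.16076324733991001
```

View pics/w1z.png

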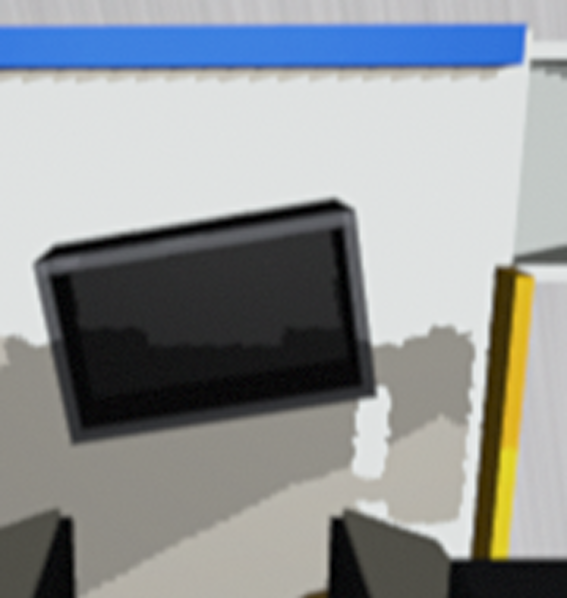

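```bash
cat >> h.py <<'E'
_o=O+EX*.001+EY*.0034; setst(_o,-.207)
E
python3 - <<'E'
from h import *
plan([-.108,-.143,.010],EX)
im=pickle.load(open('w1.pkl','rb'));P=pts(im)
m=(P[...,2]>.201)&(P[...,2]<.212);m[:140]=0;m[235:]=0;m[:,:225]=0;m[:,345:]=0
print(cv2.minAreaRect(((P[m]-O)@np.c_[EX,EY]).astype(np.float32)*1000))
a=pickle.load(open('side0.pkl','rb'));b=pickle.load(open('top0.pkl','rb'))
# two view height check: front rail top far end
for u,v in [((226.6,174.5),(220,205.9))]: print(tri([b,a],[u,v]))
E
```

```text
clock 1.8667 st pos [-109.8729  -94.4286  181.2655] J [ 0.2678  0.2259 -0.5681  1.6218  0.1228  1.3307 -0.5314] F [-0.4436 -0.7133 -0.0756] w 0.4975813382759511
slide [-48.8   2.4 171.2] roll opts [-0.006  3.135]
((-108.51206970214844, -79.31593322753906), (100.17195892333984, 60.54094696044922), 9.070347785949707)
[0.624  0.1247 0.1886]
```

Call:
jog_arm --increments '[{"slide":[-25,1,10],"roll":0,"gripper":0.5},{"slide":[-49,2,25],"roll":-0.006,"gripper":0.5},{"slide":[-49,2,50],"roll":-0.006,"gripper":0.5},{"slide":[-49,2,75],"roll":-0.006,"gripper":0.5},{"slide":[-49,2,95],"roll":-0.006,"gripper":0.5},{"slide":[-49,2,110],"roll":-0.006,"gripper":0.5},{"slide":[-49,2,120],"roll":-0.006,"gripper":0.5},{"slide":[-49,2,125],"roll":-0.006,"gripper":0.5},{"slide":[-49,2,125],"roll":-0.006,"gripper":0.5},{"slide":[-49,2,125],"roll":-0.006,"gripper":0.5}]'

```text
clock: 2.7
position: [0.5012, -0.0051, 0.2173]
ee_rot: [2.444, 1.973, 0.001]
force: [-1.2, 0.5, -0.1]
width: 0.5
```

Run:
```python
from h import *
plan([-.108,-.143,.010],EX)
```

```text
clock 2.7 st pos [-107.6572 -146.4403   57.3105] J [ 0.3309  0.2956 -0.5331  1.8484  0.1726  1.0426 -0.4831] F [-1.2     0.4817 -0.0835] w 0.5001575959753611
slide [ 3.4 -0.4 47.3] roll opts [-0.006  3.136]
```

Call:
jog_arm --increments '[{"slide":[0,0,8],"roll":-0.004,"gripper":0.5},{"slide":[0,0,16],"roll":-0.004,"gripper":0.5},{"slide":[0,0,24],"roll":-0.004,"gripper":0.5},{"slide":[0,0,32],"roll":-0.004,"gripper":0.5},{"slide":[0,0,38],"roll":-0.004,"gripper":0.5},{"slide":[0,0,43],"roll":-0.004,"gripper":0.5},{"slide":[0,0,46],"roll":-0.004,"gripper":0.5},{"slide":[0,0,47],"roll":-0.004,"gripper":0.5},{"slide":[0,0,47],"roll":-0.004,"gripper":0.5},{"slide":[0,0,47],"roll":-0.004,"gripper":0.5}]'

```text
clock: 3.53
position: [0.5011, -0.0047, 0.1699]
ee_rot: [2.44, 1.979, 0.0]
force: [0.0, -0.6, -0.2]
width: 0.5
```

Run:
```python
from h import *
plan([-.108,-.07,.010],EX)
snap('wrist','w2');print(Ro.from_rotvec(arm.observe()['ee_rot']).as_matrix())
```

```text
clock 3.5333 st pos [-107.8502 -146.0977    9.9064] J [ 0.3131  0.3478 -0.5216  1.9106  0.2124  0.937  -0.5173] F [ 0.0067 -0.6101 -0.1646] w 0.499666244593888
slide [76.1 -0.2 -0.1] roll opts [-0.001  3.141]
[[ 0.2066  0.9784  0.0006]
 [ 0.9784 -0.2066 -0.    ]
 [ 0.0001  0.0006 -1.    ]]
```

View pics/w2.png

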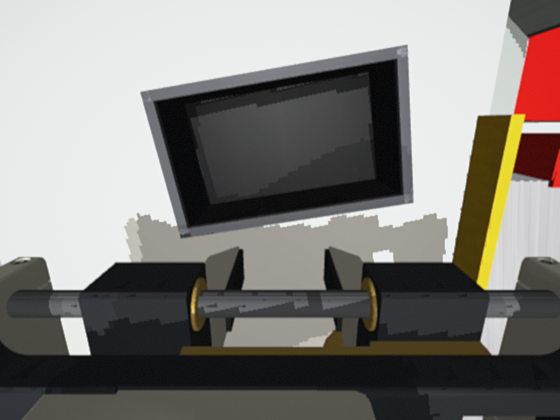

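The tin is undisturbed, with its lower-left corner at (183,235), and the fingers are down beside it. I'll start pushing slowly.

Call:
jog_arm --increments '[{"slide":[4,0,0],"roll":0,"gripper":0.5},{"slide":[8,0,0],"roll":0,"gripper":0.5},{"slide":[12,0,0],"roll":0,"gripper":0.5},{"slide":[15,0,0],"roll":0,"gripper":0.5},{"slide":[17,0,0],"roll":0,"gripper":0.5},{"slide":[19,0,0],"roll":0,"gripper":0.5},{"slide":[21,0,0],"roll":0,"gripper":0.5},{"slide":[23,0,0],"roll":0,"gripper":0.5},{"slide":[25,0,0],"roll":0,"gripper":0.5},{"slide":[27,0,0],"roll":0,"gripper":0.5}]'

```text
clock: 4.42
position: [0.5064, 0.0216, 0.1696]
ee_rot: [-2.44, -1.978, 0.001]
force: [-0.3, 0.6, -0.3]
width: 0.501
```

Run:
```python
from h import *
plan([-.108,-.07,.010],EX)
```

```text
clock 4.4167 st pos [-108.0487 -119.2425    9.6399] J [ 0.263   0.3585 -0.5268  1.8971  0.2199  0.9432 -0.5746] F [-0.3376  0.6431 -0.2797] w 0.5005375939617084
slide [49.2 -0.  -0.4] roll opts [-0.001  3.14 ]
```

Call:
jog_arm --increments '[{"slide":[2,0,0],"roll":0,"gripper":0.5},{"slide":[5,0,0],"roll":0,"gripper":0.5},{"slide":[8,0,0],"roll":0,"gripper":0.5},{"slide":[11,0,0],"roll":0,"gripper":0.5},{"slide":[14,0,0],"roll":0,"gripper":0.5},{"slide":[17,0,0],"roll":0,"gripper":0.5},{"slide":[20,0,0],"roll":0,"gripper":0.5},{"slide":[23,0,0],"roll":0,"gripper":0.5},{"slide":[26,0,0],"roll":0,"gripper":0.5},{"slide":[28,0,0],"roll":0,"gripper":0.5}]'

```text
clock: 5.25
position: [0.5124, 0.0495, 0.1697]
ee_rot: [-2.44, -1.979, -0.0]
force: [0.1, -1.2, 0.1]
width: 0.503
```

Run:
```python
from h import *
plan([-.108,-.07,.010],EX)
snap('wrist','w3')
```

```text
clock 5.25 st pos [-107.9468  -90.6906    9.7323] J [ 0.2107  0.3716 -0.5315  1.879   0.2279  0.9508 -0.6323] F [ 0.0842 -1.2468  0.1495] w 0.5029167570932828
slide [20.7 -0.1 -0.3] roll opts [-0.001  3.141]
```

View pics/w3.png

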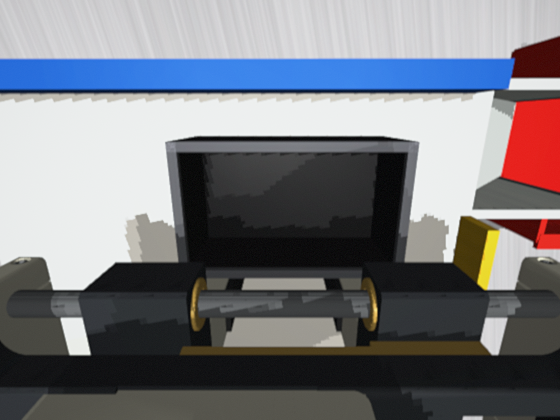

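The tin is now square to the rail, with its far rim at row 142 and the rail's inner edge at row 92. I'll advance 16 mm.

Run:
```python
from h import *
im=pickle.load(open('w3.pkl','rb'));P=pts(im)
m=(P[...,2]>.2015)&(P[...,2]<.209);m[:100]=0;m[275:]=0;m[:,:150]=0;m[:,430:]=0;m[260:,:]=0
S=(P[m]-O)@np.c_[EX,EY]*1000;print(np.percentile(S,[.5,99.5],axis=0))
for p in [(168,142),(417,143)]: print(st(onplane(im,p,.205))*1000)
for p in [(50,91.5),(450,91.5)]: print(st(onplane(im,p,.185))*1000,st(onplane(im,p,.16))*1000)
```

```text
[[-155.225   -71.1444]
 [ -55.2051  -20.6859]]
[-154.2858  -20.8911   45.    ]
[-55.6256 -21.377   45.    ]
[-211.2549   -0.5031   25.    ] [-229.203     1.5869    0.    ]
[-35.3829  -0.7138  25.    ] [-22.6539   1.3394   0.    ]
```

Call:
jog_arm --increments '[{"slide":[2,0,0],"roll":0,"gripper":0.5},{"slide":[4,0,0],"roll":0,"gripper":0.5},{"slide":[6,0,0],"roll":0,"gripper":0.5},{"slide":[8,0,0],"roll":0,"gripper":0.5},{"slide":[10,0,0],"roll":0,"gripper":0.5},{"slide":[12,0,0],"roll":0,"gripper":0.5},{"slide":[13,0,0],"roll":0,"gripper":0.5},{"slide":[14,0,0],"roll":0,"gripper":0.5},{"slide":[15,0,0],"roll":0,"gripper":0.5},{"slide":[15,0,0],"roll":0,"gripper":0.5}]'

```text
clock: 6.13
position: [0.5155, 0.064, 0.1697]
ee_rot: [-2.44, -1.979, -0.0]
force: [-0.5, -0.7, 1.2]
width: 0.5
```

Call:
jog_arm --increments '[{"slide":[0.5,0,0],"roll":0,"gripper":0.5},{"slide":[1,0,0],"roll":0,"gripper":0.5},{"slide":[1.5,0,0],"roll":0,"gripper":0.5},{"slide":[2,0,0],"roll":0,"gripper":0.5},{"slide":[2.5,0,0],"roll":0,"gripper":0.5},{"slide":[3,0,0],"roll":0,"gripper":0.5},{"slide":[3.5,0,0],"roll":0,"gripper":0.5},{"slide":[4,0,0],"roll":0,"gripper":0.5},{"slide":[4,0,0],"roll":0,"gripper":0.5},{"slide":[4,0,0],"roll":0,"gripper":0.5}]'

```text
clock: 6.97
position: [0.5163, 0.0678, 0.1697]
ee_rot: [-2.44, -1.979, -0.0]
force: [-0.6, -2.3, 2.9]
width: 0.5
```

Run:
```python
from h import *
plan([-.108,-.07,.010],EX);print(st(O+arm.observe()['force']))
```

```text
clock 6.9667 st pos [-107.8741  -72.0003    9.7493] J [ 0.1762  0.3813 -0.5336  1.8653  0.2335  0.9567 -0.6696] F [-0.5796 -2.2593  2.8795] w 0.5002794458453405
slide [ 2.  -0.1 -0.3] roll opts [-0.001  3.141]
[-0.1029 -2.3302  2.8795]
```

Call:
jog_arm --increments '[{"slide":[0.1,0,0],"roll":0,"gripper":0.5},{"slide":[0.2,0,0],"roll":0,"gripper":0.5},{"slide":[0.3,0,0],"roll":0,"gripper":0.5},{"slide":[0.4,0,0],"roll":0,"gripper":0.5},{"slide":[0.5,0,0],"roll":0,"gripper":0.5},{"slide":[0.6,0,0],"roll":0,"gripper":0.5},{"slide":[0.7,0,0],"roll":0,"gripper":0.5},{"slide":[0.8,0,0],"roll":0,"gripper":0.5},{"slide":[0.9,0,0],"roll":0,"gripper":0.5},{"slide":[1,0,0],"roll":0,"gripper":0.5}]'

```text
clock: 7.8
position: [0.5165, 0.0686, 0.1697]
ee_rot: [2.44, 1.979, -0.0]
force: [-0.1, -2.4, 2.7]
width: 0.5
```

Run:
```python
from h import *
plan([-.108,-.07,.010],EX);print(st(O+arm.observe()['force']))
im=snap('wrist','w4')
```

```text
clock 7.8 st pos [-107.8903  -71.1881    9.7285] J [ 0.1744  0.3818 -0.5336  1.8646  0.234   0.9572 -0.6715] F [-0.1319 -2.3578  2.732 ] w 0.5000933454296717
slide [ 1.2 -0.1 -0.3] roll opts [-0.001  3.14 ]
[ 0.3555 -2.3346  2.732 ]
```

View pics/w4.png

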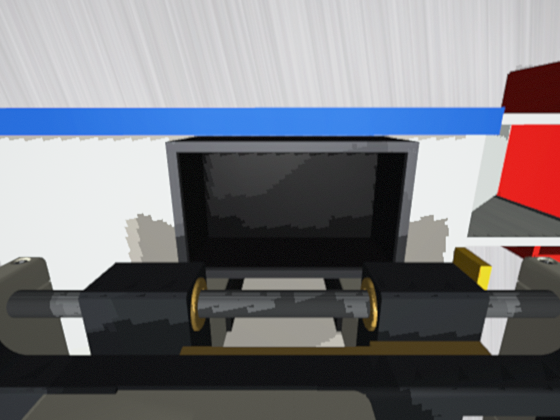

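The tin is about 1 mm from the rail and the 2.3 N is steady, so it is only friction. I'll continue in small steps.

Call:
jog_arm --increments '[{"slide":[0.1,0,0],"roll":0,"gripper":0.5},{"slide":[0.2,0,0],"roll":0,"gripper":0.5},{"slide":[0.3,0,0],"roll":0,"gripper":0.5},{"slide":[0.4,0,0],"roll":0,"gripper":0.5},{"slide":[0.5,0,0],"roll":0,"gripper":0.5},{"slide":[0.6,0,0],"roll":0,"gripper":0.5},{"slide":[0.7,0,0],"roll":0,"gripper":0.5},{"slide":[0.8,0,0],"roll":0,"gripper":0.5},{"slide":[0.9,0,0],"roll":0,"gripper":0.5},{"slide":[1,0,0],"roll":0,"gripper":0.5}]'

```text
clock: 8.68
position: [0.5167, 0.0696, 0.1697]
ee_rot: [2.44, 1.979, -0.0]
force: [-0.0, -2.5, 2.9]
width: 0.5
```

Run:
```python
from h import *
plan([-.108,-.07,.010],EX);print(st(O+arm.observe()['force']))
```

```text
clock 8.6833 st pos [-107.8889  -70.1722    9.7222] J [ 0.1726  0.3824 -0.5337  1.8638  0.2343  0.9575 -0.6735] F [-0.0348 -2.5062  2.9477] w 0.5004150248470893
slide [ 0.2 -0.1 -0.3] roll opts [-0.001  3.141]
[ 0.481  -2.4599  2.9477]
```

Call:
jog_arm --increments '[{"slide":[0.1,0,0],"roll":0,"gripper":0.5},{"slide":[0.2,0,0],"roll":0,"gripper":0.5},{"slide":[0.3,0,0],"roll":0,"gripper":0.5},{"slide":[0.4,0,0],"roll":0,"gripper":0.5},{"slide":[0.5,0,0],"roll":0,"gripper":0.5},{"slide":[0.6,0,0],"roll":0,"gripper":0.5},{"slide":[0.7,0,0],"roll":0,"gripper":0.5},{"slide":[0.8,0,0],"roll":0,"gripper":0.5},{"slide":[0.9,0,0],"roll":0,"gripper":0.5},{"slide":[1,0,0],"roll":0,"gripper":0.5}]'

```text
clock: 9.52
position: [0.5168, 0.0701, 0.1697]
ee_rot: [2.44, 1.978, -0.001]
force: [-2.1, -5.7, 5.2]
width: 0.498
```

Run:
```python
from h import *
plan([-.108,-.07,.010],EX);print(st(O+arm.observe()['force']))
im=snap('wrist','w5');cv2.imwrite('pics/w5z.png',im['frame'][90:290,140:450].repeat(2,0).repeat(2,1))
```

```text
clock 9.5167 st pos [-107.8982  -69.7291    9.734 ] J [ 0.1709  0.3827 -0.5333  1.8632  0.235   0.9584 -0.6754] F [-2.1164 -5.6583  5.2024] w 0.49833647433896194
slide [-0.3 -0.1 -0.3] roll opts [-0.001  3.14 ]
[-0.9083 -5.9724  5.2024]
```

View pics/w5z.png

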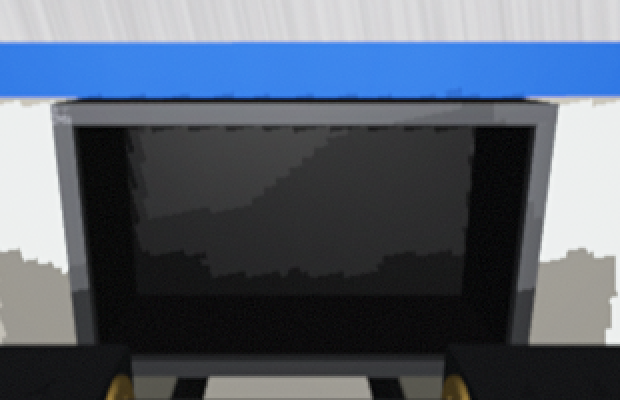

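Contact with the rail: 6 N total, about 3.5 N of it above friction, and the tin looks flush. I'll press slightly more and hold.

Call:
jog_arm --increments '[{"slide":[0.2,0,0],"roll":0,"gripper":0.5},{"slide":[0.4,0,0],"roll":0,"gripper":0.5},{"slide":[0.4,0,0],"roll":0,"gripper":0.5},{"slide":[0.4,0,0],"roll":0,"gripper":0.5},{"slide":[0.4,0,0],"roll":0,"gripper":0.5},{"slide":[0.4,0,0],"roll":0,"gripper":0.5},{"slide":[0.4,0,0],"roll":0,"gripper":0.5},{"slide":[0.4,0,0],"roll":0,"gripper":0.5},{"slide":[0.4,0,0],"roll":0,"gripper":0.5},{"slide":[0.4,0,0],"roll":0,"gripper":0.5}]'

```text
clock: 10.4
position: [0.5167, 0.0701, 0.1697]
ee_rot: [2.44, 1.978, -0.002]
force: [-2.0, -7.0, 5.4]
width: 0.497
```

Run:
```python
from h import *
plan([-.108,-.07,.010],EX);print(st(O+arm.observe()['force']))
```

```text
clock 10.4 st pos [-107.9269  -69.7209    9.7012] J [ 0.1704  0.3829 -0.5331  1.863   0.2353  0.9588 -0.6761] F [-1.956  -7.0424  5.3636] w 0.4974575963250582
slide [-0.3 -0.1 -0.3] roll opts [-0.002  3.14 ]
[-0.4669 -7.2941  5.3636]
```

Firm contact held for about 0.9 s at 7.3 N, well under the 15 N limit. Now I'll back off, raise, and turn the tool to push from behind.

Call:
jog_arm --increments '[{"slide":[-3,0,0],"roll":0,"gripper":0.5},{"slide":[-8,0,0],"roll":0,"gripper":0.5},{"slide":[-15,0,0],"roll":0,"gripper":0.5},{"slide":[-22,0,0],"roll":0,"gripper":0.5},{"slide":[-25,0,-10],"roll":0,"gripper":0.3},{"slide":[-25,0,-25],"roll":0,"gripper":0.2},{"slide":[-25,0,-45],"roll":0,"gripper":0},{"slide":[-25,0,-65],"roll":0,"gripper":0},{"slide":[-25,0,-80],"roll":0,"gripper":0},{"slide":[-25,0,-85],"roll":0,"gripper":0}]'

```text
clock: 11.23
position: [0.5129, 0.0468, 0.2578]
ee_rot: [2.439, 1.977, 0.006]
force: [-0.7, 1.3, -0.1]
width: 0.112
```

Run:
```python
from h import *
plan([-.185,-.031,.09],EY)
im=snap('wrist','w6')
P=pts(im)
m=(P[...,2]>.201)&(P[...,2]<.212)
S=(P-O)@np.c_[EX,EY]*1000; m&=(S[...,0]<-30)&(S[...,0]>-180)&(S[...,1]<4)&(S[...,1]>-75)
print(m.sum(),cv2.minAreaRect(S[m].astype(np.float32)),np.percentile(S[m],[.5,99.5],axis=0))
```

```text
clock 11.2333 st pos [-106.9072  -93.3152   97.77  ] J [ 0.2455  0.282  -0.552   1.7607  0.162   1.1399 -0.5645] F [-0.6733  1.3106 -0.1098] w 0.11204638820779746
slide [ 62.2 -78.2   7.6] roll opts [-1.572  1.57 ]
3051 ((-105.21099853515625, -29.87674903869629), (60.42523956298828, 100.42715454101562), 89.85147857666016) [[-155.2245  -59.9208]
 [ -55.4142    0.3181]]
```

View pics/w6.png

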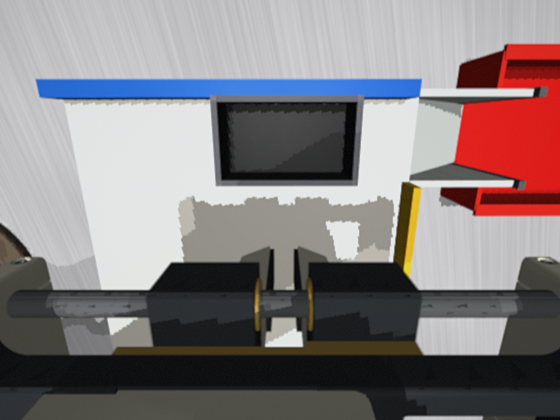

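The tin sits flush: centre at (-105.2, -29.9) mm, 0.15° off parallel. Moving behind it.

Call:
jog_arm --increments '[{"slide":[6,-8,0],"roll":0.12,"gripper":0},{"slide":[12,-16,0],"roll":0.24,"gripper":0},{"slide":[18,-24,0],"roll":0.36,"gripper":0},{"slide":[24,-32,0],"roll":0.48,"gripper":0},{"slide":[30,-40,0],"roll":0.6,"gripper":0},{"slide":[36,-48,0],"roll":0.72,"gripper":0},{"slide":[42,-56,0],"roll":0.84,"gripper":0},{"slide":[48,-64,0],"roll":0.96,"gripper":0},{"slide":[55,-71,0],"roll":1.08,"gripper":0},{"slide":[62,-78,0],"roll":1.2,"gripper":0}]'

```text
clock: 12.12
position: [0.4474, 0.1233, 0.254]
ee_rot: [3.132, 0.246, -0.002]
force: [-0.3, -0.1, 0.3]
width: 0.003
```

Call:
jog_arm --increments '[{"slide":[0,0,0],"roll":0.12,"gripper":0},{"slide":[0,0,0],"roll":0.24,"gripper":0},{"slide":[0,0,0],"roll":0.37,"gripper":0},{"slide":[0,0,0],"roll":0.37,"gripper":0},{"slide":[0,0,0],"roll":0.37,"gripper":0},{"slide":[0,0,0],"roll":0.37,"gripper":0},{"slide":[0,0,0],"roll":0.37,"gripper":0},{"slide":[0,0,0],"roll":0.37,"gripper":0},{"slide":[0,0,0],"roll":0.37,"gripper":0},{"slide":[0,0,0],"roll":0.37,"gripper":0}]'

```text
clock: 12.95
position: [0.4483, 0.1232, 0.2547]
ee_rot: [3.125, -0.324, -0.0]
force: [0.5, 0.2, 0.4]
width: 0.006
```

Run:
```python
from h import *
plan([-.185,-.031,.01],EY)
im=snap('wrist','w7')
```

```text
clock 12.95 st pos [-185.8156  -31.766    94.7036] J [-0.0543  0.1776 -0.3792  1.8794  0.0735  1.0981 -2.2392] F [0.4858 0.1508 0.3855] w 0.006335283855127714
slide [ 0.8 -0.8 84.7] roll opts [-3.141  0.   ]
```

View pics/w7.png

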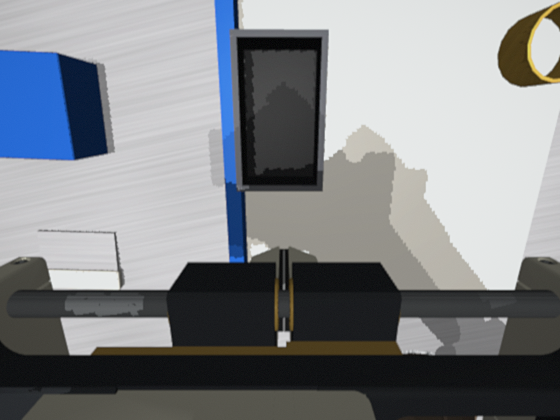

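Call:
jog_arm --increments '[{"slide":[1,-1,12],"roll":0,"gripper":0},{"slide":[1,-1,26],"roll":0,"gripper":0},{"slide":[1,-1,40],"roll":0,"gripper":0},{"slide":[1,-1,52],"roll":0,"gripper":0},{"slide":[1,-1,62],"roll":0,"gripper":0},{"slide":[1,-1,70],"roll":0,"gripper":0},{"slide":[1,-1,77],"roll":0,"gripper":0},{"slide":[1,-1,82],"roll":0,"gripper":0},{"slide":[1,-1,84],"roll":0,"gripper":0},{"slide":[1,-1,84],"roll":0,"gripper":0}]'

```text
clock: 13.83
position: [0.4494, 0.1241, 0.1705]
ee_rot: [3.125, -0.325, -0.001]
force: [-0.7, -0.8, -0.6]
width: 0.003
```

Run:
```python
from h import *
plan([-.165,-.031,.01],EY)
im=snap('wrist','w8')
```

```text
clock 13.8333 st pos [-184.9317  -30.7209   10.4793] J [-0.0756  0.2707 -0.3729  1.9956  0.1249  0.8973 -2.2923] F [-0.6714 -0.7891 -0.601 ] w 0.002937518323659449
slide [19.9  0.3  0.5] roll opts [ 3.141 -0.   ]
```

View pics/w8.png

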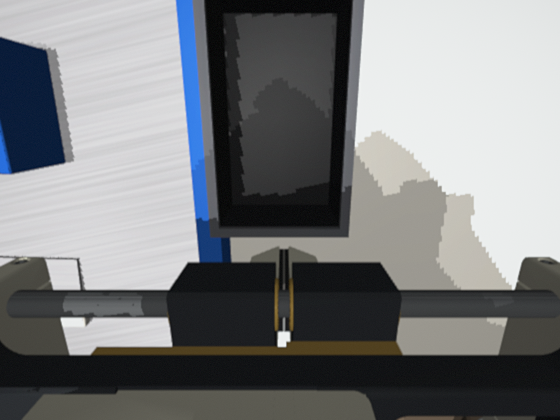

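Call:
jog_arm --increments '[{"slide":[5,0,0],"roll":0,"gripper":0},{"slide":[10,0,0],"roll":0,"gripper":0},{"slide":[14,0,0],"roll":0,"gripper":0},{"slide":[16,0,0],"roll":0,"gripper":0},{"slide":[18,0,0],"roll":0,"gripper":0},{"slide":[20,0,0],"roll":0,"gripper":0},{"slide":[22,0,0],"roll":0,"gripper":0},{"slide":[25,0,0],"roll":0,"gripper":0},{"slide":[28,0,0],"roll":0,"gripper":0},{"slide":[31,0,0],"roll":0,"gripper":0}]'

```text
clock: 14.72
position: [0.4801, 0.1176, 0.1706]
ee_rot: [3.125, -0.325, 0.0]
force: [-0.4, 0.6, -0.1]
width: 0.004
```

Run:
```python
from h import *
plan([-.165,-.031,.01],EY);print(st(O+arm.observe()['force']))
im=snap('wrist','w9')
P=pts(im)
m=(P[...,2]>.201)&(P[...,2]<.212)
S=(P-O)@np.c_[EX,EY]*1000; m&=(S[...,0]<0)&(S[...,0]>-180)&(S[...,1]<4)&(S[...,1]>-75);m[245:]=0
print(m.sum(),cv2.minAreaRect(S[m].astype(np.float32)),np.percentile(S[m],[.5,99.5],axis=0))
```

```text
clock 14.7167 st pos [-153.512   -30.745    10.6464] J [-0.0618  0.3123 -0.3579  1.9348  0.1361  0.9176 -2.2648] F [-0.3837  0.5646 -0.1455] w 0.004091035509620789
slide [-11.5   0.3   0.6] roll opts [ 3.141 -0.   ]
[-0.4916  0.4737 -0.1455]
7219 ((-85.72403717041016, -29.593385696411133), (85.67495727539062, 60.708412170410156), 0.11991263180971146) [[-126.6249  -59.6415]
 [ -43.3278    0.3156]]
```

View pics/w9.png

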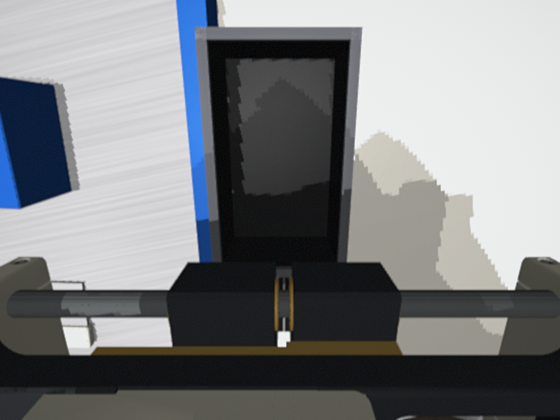

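The tin has moved 12 mm, its front is at -43 mm, and it is still parallel and against the rail. I'll keep sliding it.

Call:
jog_arm --increments '[{"slide":[3,0,0],"roll":0,"gripper":0},{"slide":[6,0,0],"roll":0,"gripper":0},{"slide":[9,0,0],"roll":0,"gripper":0},{"slide":[12,0,0],"roll":0,"gripper":0},{"slide":[15,0,0],"roll":0,"gripper":0},{"slide":[18,0,0],"roll":0,"gripper":0},{"slide":[21,0,0],"roll":0,"gripper":0},{"slide":[24,0,0],"roll":0,"gripper":0},{"slide":[27,0,0],"roll":0,"gripper":0},{"slide":[30,0,0],"roll":0,"gripper":0}]'

```text
clock: 15.6
position: [0.5094, 0.1115, 0.1707]
ee_rot: [3.125, -0.325, 0.0]
force: [-0.9, 1.0, -0.6]
width: 0.006
```

Run:
```python
from h import *
plan([-.123,-.031,.01],EY);print(st(O+arm.observe()['force']))
im=snap('wrist','w10')
P=pts(im)
m=(P[...,2]>.201)&(P[...,2]<.212)
S=(P-O)@np.c_[EX,EY]*1000; m&=(S[...,0]<20)&(S[...,0]>-180)&(S[...,1]<4)&(S[...,1]>-75);m[245:]=0
print(m.sum(),cv2.minAreaRect(S[m].astype(np.float32)),np.percentile(S[m],[.5,99.5],axis=0))
```

```text
clock 15.6 st pos [-123.5652  -30.7159   10.6962] J [-0.0503  0.3525 -0.345   1.8737  0.1452  0.9397 -2.2397] F [-0.9444  1.0036 -0.5826] w 0.005716599925632201
slide [0.6 0.3 0.7] roll opts [ 3.141 -0.   ]
[-1.1305  0.7881 -0.5826]
7221 ((-55.69757080078125, -29.643402099609375), (85.36136627197266, 60.670963287353516), 0.0010573096806183457) [[-96.65   -59.6037]
 [-13.3206   0.4053]]
```

View pics/w10.png

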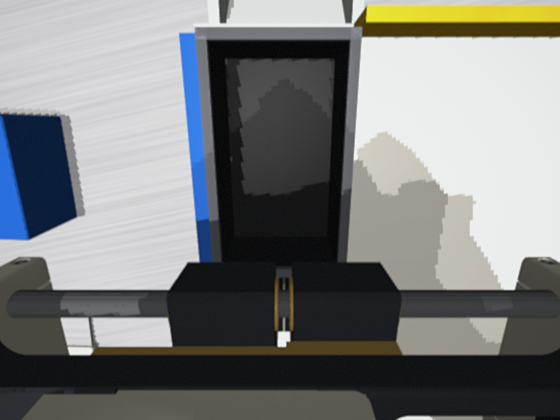

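Run:
```python
from h import *
im=pickle.load(open('w10.pkl','rb'))
for p in [(370,5),(362,24),(355,30)]: print(p,st(onplane(im,p,.185))*1000,st(pts(im)[p[1],p[0]])*1000)
```

```text
(370, 5) [ -0.2101 -67.0587  25.    ] [  56.8423 -112.2396 -159.8255]
(362, 24) [ -7.059  -64.2942  25.    ] [ -5.91   -65.2852  20.6013]
(355, 30) [ -9.2664 -61.5288  25.    ] [-14.5794 -57.0754  46.6054]
```

Call:
jog_arm --increments '[{"slide":[2,0,0],"roll":0,"gripper":0},{"slide":[4,0,0],"roll":0,"gripper":0},{"slide":[6,0,0],"roll":0,"gripper":0},{"slide":[8,0,0],"roll":0,"gripper":0},{"slide":[10,0,0],"roll":0,"gripper":0},{"slide":[12,0,0],"roll":0,"gripper":0},{"slide":[14,0,0],"roll":0,"gripper":0},{"slide":[16,0,0],"roll":0,"gripper":0},{"slide":[18,0,0],"roll":0,"gripper":0},{"slide":[20,0,0],"roll":0,"gripper":0}]'

```text
clock: 16.48
position: [0.5288, 0.1074, 0.1707]
ee_rot: [3.125, -0.325, -0.0]
force: [-3.1, -0.6, 2.7]
width: 0.004
```

Run:
```python
from h import *
plan([-.123,-.031,.01],EY);print(st(O+arm.observe()['force']))
im=snap('wrist','w11')
P=pts(im)
m=(P[...,2]>.201)&(P[...,2]<.212)
S=(P-O)@np.c_[EX,EY]*1000; m&=(S[...,0]<30)&(S[...,0]>-180)&(S[...,1]<4)&(S[...,1]>-75);m[245:]=0
print(m.sum(),cv2.minAreaRect(S[m].astype(np.float32)),np.percentile(S[m],[.5,99.5],axis=0))
```

```text
clock 16.4833 st pos [-103.7819  -30.7139   10.7475] J [-0.0435  0.3793 -0.3372  1.8318  0.1506  0.9556 -2.2237] F [-3.1218 -0.559   2.7311] w 0.004357204538973744
slide [-19.2   0.3   0.8] roll opts [ 3.141 -0.   ]
[-2.9403 -1.1887  2.7311]
7204 ((-35.9970588684082, -29.650476455688477), (85.38365173339844, 60.519222259521484), 0.01286469679325819) [[-76.8811 -59.6027]
 [  6.4136   0.3852]]
```

View pics/w11.png

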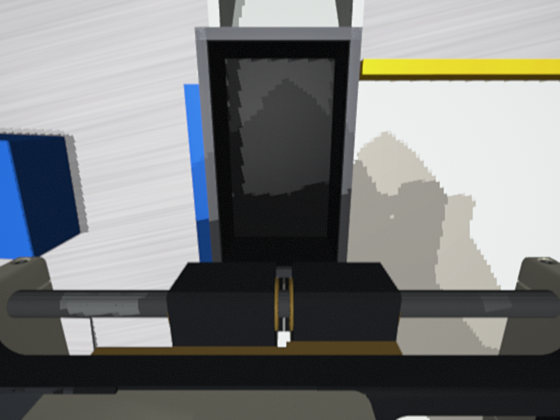

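Call:
jog_arm --increments '[{"slide":[3,0,0],"roll":0,"gripper":0},{"slide":[6,0,0],"roll":0,"gripper":0},{"slide":[9,0,0],"roll":0,"gripper":0},{"slide":[12,0,0],"roll":0,"gripper":0},{"slide":[15,0,0],"roll":0,"gripper":0},{"slide":[18,0,0],"roll":0,"gripper":0},{"slide":[21,0,0],"roll":0,"gripper":0},{"slide":[24,0,0],"roll":0,"gripper":0},{"slide":[27,0,0],"roll":0,"gripper":0},{"slide":[30,0,0],"roll":0,"gripper":0}]'

```text
clock: 17.37
position: [0.5584, 0.1012, 0.1707]
ee_rot: [3.125, -0.325, 0.0]
force: [-1.6, 0.8, 1.2]
width: 0.004
```

Run:
```python
from h import *
plan([-.123,-.031,.01],EY);print(st(O+arm.observe()['force']))
im=snap('wrist','w12')
```

```text
clock 17.3667 st pos [-73.5828 -30.7001  10.7189] J [-0.0344  0.4203 -0.326   1.7659  0.1579  0.981  -2.2002] F [-1.6096  0.839   1.2492] w 0.0036155921944871845
slide [-49.4   0.3   0.7] roll opts [ 3.141 -0.   ]
[-1.7477  0.4902  1.2492]
```

View pics/w12.png

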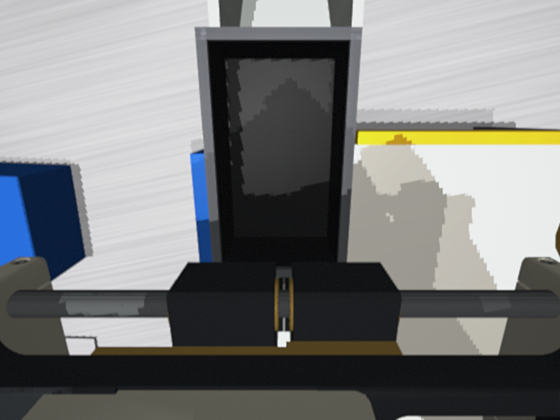

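Call:
jog_arm --increments '[{"slide":[3,0,0],"roll":0,"gripper":0},{"slide":[6,0,0],"roll":0,"gripper":0},{"slide":[9,0,0],"roll":0,"gripper":0},{"slide":[12,0,0],"roll":0,"gripper":0},{"slide":[15,0,0],"roll":0,"gripper":0},{"slide":[18,0,0],"roll":0,"gripper":0},{"slide":[20,0,0],"roll":0,"gripper":0},{"slide":[22,0,0],"roll":0,"gripper":0},{"slide":[24,0,0],"roll":0,"gripper":0},{"slide":[24,0,0],"roll":0,"gripper":0}]'

```text
clock: 18.25
position: [0.5822, 0.0961, 0.1708]
ee_rot: [-3.125, 0.325, -0.001]
force: [-0.9, -0.3, -0.1]
width: 0.004
```

Run:
```python
from h import *
plan([-.123,-.031,.01],EY);print(st(O+arm.observe()['force']))
im=snap('wrist','w13');snap('side','s13')
```

```text
clock 18.25 st pos [-49.1788 -30.8035  10.7502] J [-0.0281  0.4532 -0.3174  1.7112  0.1632  1.0023 -2.1821] F [-0.9379 -0.3151 -0.1014] w 0.004287506005885415
slide [-73.8   0.2   0.7] roll opts [ 3.141 -0.001]
[-0.8531 -0.5012 -0.1014]
```

View pics/w13.png

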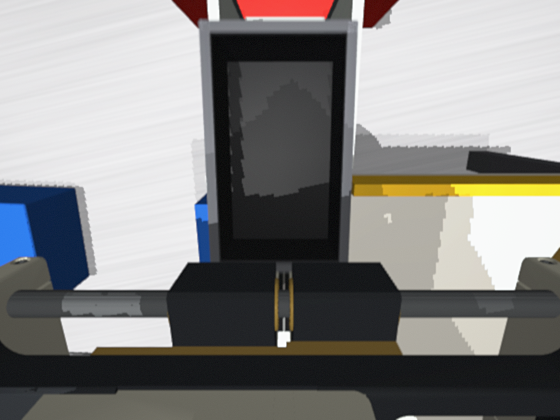

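View pics/s13.png

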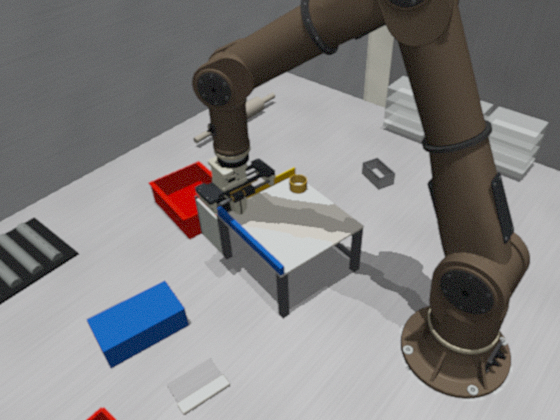

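The tin's centre is about 11 mm past the lip and it is starting to tip, with the tub showing ahead at (285,8). I'll push on gently.

Call:
jog_arm --increments '[{"slide":[2,0,0],"roll":0,"gripper":0},{"slide":[4,0,0],"roll":0,"gripper":0},{"slide":[6,0,0],"roll":0,"gripper":0},{"slide":[8,0,0],"roll":0,"gripper":0},{"slide":[10,0,0],"roll":0,"gripper":0},{"slide":[12,0,0],"roll":0,"gripper":0},{"slide":[14,0,0],"roll":0,"gripper":0},{"slide":[16,0,0],"roll":0,"gripper":0},{"slide":[18,0,0],"roll":0,"gripper":0},{"slide":[20,0,0],"roll":0,"gripper":0}]'

```text
clock: 19.18
position: [0.6013, 0.0921, 0.1707]
ee_rot: [3.125, -0.325, -0.0]
force: [-0.1, -0.3, 0.5]
width: 0.007
```

Run:
```python
from h import *
plan([-.123,-.031,.01],EY);print(st(O+arm.observe()['force']))
im=snap('wrist','w14');snap('side','s14')
```

```text
clock 19.1833 st pos [-29.6874 -30.7521  10.6943] J [-0.0237  0.4808 -0.3112  1.6647  0.1667  1.0223 -2.1672] F [-0.0538 -0.2994  0.5252] w 0.006778266648582876
slide [-93.3   0.3   0.7] roll opts [ 3.141 -0.   ]
[ 0.0088 -0.3041  0.5252]
```

View pics/w14.png

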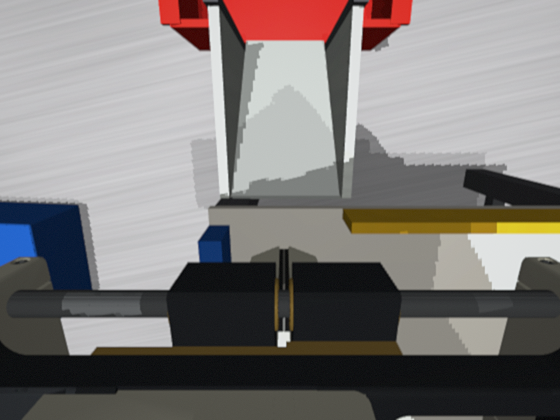

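View pics/s14.png

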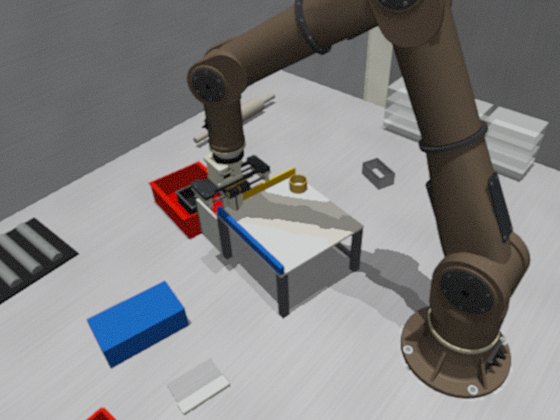

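The chute is empty, and the tin has dropped into the tub near (190,195) in the side view. I'll back away, raise the arm clear and check.

Call:
jog_arm --increments '[{"slide":[-8,0,-5],"roll":0,"gripper":0},{"slide":[-16,0,-15],"roll":0,"gripper":0},{"slide":[-28,0,-30],"roll":0,"gripper":0},{"slide":[-45,0,-50],"roll":0,"gripper":0},{"slide":[-65,0,-70],"roll":0,"gripper":0},{"slide":[-85,0,-90],"roll":0,"gripper":0},{"slide":[-105,0,-105],"roll":0,"gripper":0},{"slide":[-120,0,-115],"roll":0,"gripper":0},{"slide":[-130,0,-120],"roll":0,"gripper":0},{"slide":[-130,0,-120],"roll":0,"gripper":0}]'

```text
clock: 20.12
position: [0.4723, 0.12, 0.2927]
ee_rot: [-3.124, 0.322, -0.004]
force: [-0.1, -0.4, -0.9]
width: 0.005
```

Call:
jog_arm --increments '[{"slide":[0,0,0],"roll":0,"gripper":0},{"slide":[0,0,0],"roll":0,"gripper":0},{"slide":[0,0,0],"roll":0,"gripper":0},{"slide":[0,0,0],"roll":0,"gripper":0},{"slide":[0,0,0],"roll":0,"gripper":0},{"slide":[0,0,0],"roll":0,"gripper":0},{"slide":[0,0,0],"roll":0,"gripper":0},{"slide":[0,0,0],"roll":0,"gripper":0},{"slide":[0,0,0],"roll":0,"gripper":0},{"slide":[0,0,0],"roll":0,"gripper":0}]'

```text
clock: 20.95
position: [0.4739, 0.1189, 0.2907]
ee_rot: [-3.125, 0.325, 0.0]
force: [-0.7, 0.0, 0.0]
width: 0.004
```

Run:
```python
from h import *
plan([-.123,-.031,.01],EY)
a=snap('top','t15');snap('side','s15')
cv2.imwrite('pics/t15z.png',cv2.resize(a['frame'][60:300,80:440],None,fx=2.2,fy=2.2))
# tin in tub: dark points below rim, inside tub
P=pts(a);S=(P-O)@np.c_[EX,EY]*1000;h=cv2.cvtColor(a['frame'],cv2.COLOR_BGR2HSV)
m=(h[...,2]<80)&(h[...,1]<100)&(S[...,0]>110)&(S[...,0]<340)&(abs(S[...,1]+33)<85)
print(m.sum(),np.percentile(S[m],[1,50,99],axis=0),np.percentile(P[m][:,2],[1,50,99]))
b=pickle.load(open('top0.pkl','rb'))
for n,(x0,x1,y0,y1) in dict(cutter=(290,316,195,218),clean=(390,432,200,248),scraper=(110,160,238,280),glove=(95,180,160,220),rail=(205,232,172,270)).items():
    d=cv2.absdiff(a['frame'][y0:y1,x0:x1],b['frame'][y0:y1,x0:x1]).max(2);print(n,(d>60).sum(),d.max())
```

```text
clock 20.95 st pos [-159.8681  -30.6819  130.7223] J [-0.0391  0.1893 -0.3725  1.7722  0.0737  1.1937 -2.2108] F [-0.679   0.0225  0.0253] w 0.00424378710407538
slide [ 36.9   0.3 120.7] roll opts [ 3.141 -0.   ]
609 [[110.4029 -85.6974]
 [225.0538 -28.921 ]
 [273.9845  31.9814]] [-0.0013  0.0127  0.1346]
cutter 0 14
clean 0 13
scraper 0 14
glove 92 91
rail 1477 112
```

View pics/t15z.png

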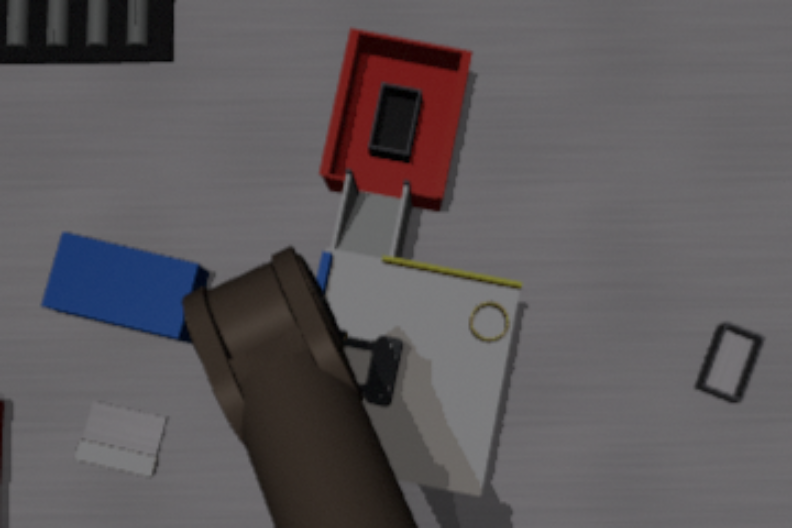

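View pics/s15.png

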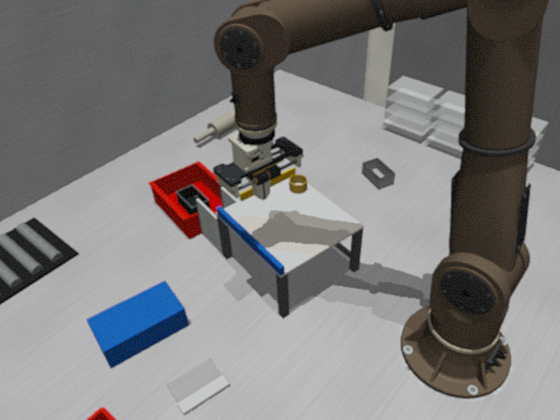

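The tin sits upright in the tub at (395,122) in the enlarged top view, and the cutter, shiny tin and scraper have not moved. The arm overlaps the glove box and rail in that view, so I'll check those two from the side camera and then hand in.

Run:
```python
from h import *
a=pickle.load(open('s15.pkl','rb'))['frame'];b=pickle.load(open('side0.pkl','rb'))['frame']
for n,(x0,x1,y0,y1) in dict(glove=(80,195,280,365),rail=(215,287,222,275)).items():
    d=cv2.absdiff(a[y0:y1,x0:x1],b[y0:y1,x0:x1]).max(2);print(n,(d>60).sum(),d.max())
print(arm.sign_off())
```

```text
glove 0 38
rail 666 200
the job is handed in; nothing more can be done
None
```

The black loaf tin is upright in the red tub and the job was handed in at about 21 s.

- **Press:** I pressed it against the blue rail with about 7 N measured, roughly 5 N of that on the rail. It was held for about 0.9 s; the tin then measured 0.15° off parallel and flush.
- **Slide:** With the shut fingers behind it, I pushed it along the rail through the mouth. Every force reading I took was below 10 N, but readings came only between moves.
- **Last checks:** The top and side views show the tin in the tub and the arm clear. The cutter, shiny tin and scraper were unchanged in the top view, and the glove box in the side view.
- **Check that disagreed:** The before/after comparison of the rail area showed 666 changed pixels in the side view. I put this down to the tin having left that area and the arm's shadow on the ledge, because the rail looks straight and in place in the picture. I did not test that separately. The same comparison from the top camera was blocked by the arm.

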